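Click the polishing wheel home and lower the heavy case lid

TASK

In the open steel case on the bench, push the carrier with the felt wheel along its rails until it clicks fully home past the sprung balls. Then bring the case's heavy lid down gently, bearing its weight until it is fully shut: do not let it drop or slam. Leave the other things on the bench where they are.

Things in the scene. Friction and masses are not known exactly. Their poses are not given: they have to be found in the camera images.
- case: grey steel wheel case fixed to the bench, 170 (x) by 280 mm (y), walls 5 mm thick, 85 mm high, floor 6 mm thick. Origin: centre of its underside, on the bench; x points to its hinge wall (robot's right, within 20 degrees), y along its length away from the robot, z up. Two aluminium rails 24 mm high lie along y on its floor, 83 mm apart, the carrier between them.
- home (a point): where the carrier's origin lies when it is fully home: on the case's floor at x = 0, y = +84.5 mm of the case, axes as the case's. The carrier's +y end then touches the +y end wall (inner face at y = +135 mm), its stop. One sprung steel ball stands 5 mm out of each rail at y = +112.5 mm; the balls then sit in the carrier's notches.
- carrier: loose aluminium block, 80 (x) by 100 (y) by 30 mm high, about 0.55 kg, with a pale felt wheel 76 mm across bolted on top (61 mm high in all). Origin: centre of its underside; axes parallel to the case's. It slides easily between the rails along the case's +y to home, 40 to 85 mm away. Each side has a notch 28 mm to +y of the origin for a sprung ball; passing the balls takes about 12 N.
- push_face (a point): middle of the carrier's flat -y end, the face to push: 50 mm to -y of its origin, 15 mm above its underside, 80 mm wide. The channel behind it is empty: 80 to 130 mm up to the case's -y end wall.
- lid (a joint): lid angle, rad: 0 fully shut (flat on the case), 1.57 upright, 1.9 the open stop; starts at 1.5 to 1.8. The lid is a flat grey steel plate 8 mm thick, 170 by 280 mm, about 0.9 kg. Its hinge rubs: above about 1.4 rad the lid stays put and has to be pushed forward; below about 1.2 rad it falls shut with its own weight unless held up (up to 4 N at the lip).
- lip_edge (a point): middle of the outer edge of the lid's pull lip, on the lid's underside (inner side), 215 mm from the hinge line. The lip is a flat tab of the same 8 mm plate at the middle of the free edge, 120 mm wide, standing 45 mm out. Shut, it overhangs the case's -x wall by 45 mm, its underside 86 mm above the bench, nothing below it.
- lid_hinge (a point): middle of the lid's hinge line, which runs along the case's y on its +x top edge: x = +85 mm, z = +86.5 mm of the case, level with the lid's underside.
- compound_bar: terracotta-coloured bar of polishing compound lying flat, 45 x 120 x 35 mm; a bystander. Origin: centre of its underside.
- spare_wheel: grey felt wheel lying flat, 100 mm across, 30 mm high; a bystander. Origin: centre of its underside.
- spanner: steel spanner lying flat, 170 mm long; a bystander. Origin: middle of its length, on its underside.
- brush: bench brush lying flat, 180 mm long; a bystander. Origin: middle of its length, on its underside.
- tub: open yellow plastic tub, 100 x 140 mm, 60 mm high; a bystander. Origin: centre of its underside.
- oil_can: dark steel can, 70 mm across, 130 mm high; a bystander. Origin: centre of its underside.
- jar: brown glass jar, 70 mm across, 90 mm high; a bystander. Origin: centre of its underside.
There are look-alikes about, which are no part of the job. Leave any green or red look-alike of the carrier alone.

How it is judged:
By the outcome, as a careful person would: the job done as asked, in the order asked, and still so for the second after the job is handed in, with the robot touching nothing.
It also fails if it takes over 64 s, if anything falls off the work surface, if the arm or the gripper's body presses on something with over 40 N, if the wrist force passes 120 N, or if a joint passes its speed limit or range.

ROBOT

A 6-joint arm with a two-finger parallel gripper is mounted at the origin on the work surface. World frame = base frame: x ahead of the robot, y to its left, z up, the work surface at z = 0. Lengths are in m, angles in rad, forces in N, time in s.
With the tool pointing down it reaches from about 0.275 to 0.875 m from the base axis. Payload 12.5 kg.
Tool frame: the origin (TCP) lies at the very end of the fingers, on their centre line; the grasp point (between the pads) lies 19 mm behind it; z points along the fingers, y is the line along which they close (so a half turn about z gives the same grasp; the last joint's range is limited). The gripper opens to 85 mm and grips with 20 to 120 N. Pads are 22 mm wide; open, the fingers measure 114 mm over their backs; the gripper's body (76 mm by 85 mm) begins 54 mm behind the grasp point. The pads swing forward as they close: fully open they stand 13 mm farther back than shut.
Start: joints at [1.149, 0.351, 1.652, -0, 1.139, -0.085], TCP at [0.182, 0.519, 0.231] pointing down, gripper open.
Joint ranges: [-2.75, 2.75], [-0.79, 2.1], [0.01, 2.65], [-1.57, 4.71], [0.07, 3.14], [-2.87, 2.87]. Speed limits (rad/s): [2.22, 2.22, 2.79, 3.14, 3.14, 3.14].

INTERFACE

Orientations are given as a 3x3 rotation matrix whose columns are the frame's x, y, z axes.
In Python, from bench import manip gives the robot as it stands. Calls block until the motion is done:
- manip.move_ptp(position, orientation): joint-space move of the TCP to a pose.
- manip.move_l(position, attitude=None, max_speed=0.15): straight line of the TCP; attitude=None keeps the orientation; max_speed is the mean speed in m/s.
- manip.move_j(angles): joint-space move.
- manip.set_gripper(opening, effort=None): opening from 0.0 (shut) to 1.0 (fully open); effort is the grip in N (None keeps the last); returns when the fingers have stopped.
- manip.dwell(seconds).
- manip.inverse_kinematics(position, orientation): joint angles nearest the present ones, or None.
- manip.grab_frame(name): name is "side" or "top"; returns (picture, depth): 384x512x3 uint8, red, green, blue; 384x512 float32, m along the optical axis (not along the pixel's ray), 0 where there is no reading.
- manip.get_calibration(name): a dict with "camera_matrix" (3x3 intrinsics, pixels), "R" (3x3) and "t" (3): a world point X has camera coordinates R X + t. Camera axes: x right, y down, z forward; pixel columns grow to the right and rows downward; lengths in m; the calibration is good to about 2 mm. A picture is of the moment at which its call begins. get_calibration takes no time and is no camera call.
A pose or a line that the arm cannot do raises manip.Unreachable and nothing moves.
- manip.sign_off(): hands the job in; it is judged then, once.
Trained networks look in the newest picture that a camera, given by its name, has taken for a name from the list of things; names that differ only in an ending like _2 or _b are one class to them, and where a whole thing is asked for, a point or a joint stands for the part that bears it (a point fixed in the world has none). Each returns a list of dicts, best first, with "confidence" (0 to 1); they miss things now and then, are a little off and sometimes report something else, mostly with a low value. They report only what shows in the picture. A call takes as long as a camera call. They do not tell look-alikes from the thing itself.
- manip.look_for(camera, name): "at" ([x, y, z] in m, in world coordinates, good to about 4 mm: the middle of the surface that is visible of it).
Readings, each from a call of its own:
- manip.current_time(): time.
- manip.current_qpos(): joint angles.
- manip.current_joint_vel(): joint speeds.
- manip.current_joint_torque(): joint torques, N m.
- manip.current_ee_pos(): TCP position.
- manip.current_tcp_rot(): TCP orientation.
- manip.current_force(): force on the tool from outside, world axes, zero at the start.
- manip.current_ft_torque(): the same for the moment, N m.
- manip.current_grip_width(): opening from 0.0 (shut) to 1.0 (fully open).
- manip.current_grip_force(): force on a finger pad.
Only numpy, scipy, OpenCV 4.12 (cv2) and the standard library are available. Lean on these libraries where they do the work, as an engineer would, in place of code of your own. Each camera call takes 0.05 s, during which the arm holds its last target. There are 200 camera calls.

## Working session

There is one attempt and no reset: what is moved stays moved. The work goes in short steps, each a Python script; the robot and the scene stay as the last script left them, time stands still between calls to the robot, and variables do not carry over. Pictures are saved under pics/ and viewed, at most 10 in all, crops included, and the job is handed in when it is done.

```bash
ls; mkdir -p pics
python3 - <<'E'
from bench import manip
import cv2,numpy as np
for n in("top","side"):
    p,d=manip.grab_frame(n); cv2.imwrite(f"pics/{n}0.png",p[:,:,::-1]); np.save(f"{n}0.npy",d)
    c=manip.get_calibration(n); print(n,c["camera_matrix"].tolist(),(-c["R"].T@c["t"]).round(3),c["R"][2].round(2))
    for q in("case","carrier","push_face","lip_edge","lid_hinge","lid"):
        print(n,q,[(np.round(r["at"],3).tolist(),round(r["confidence"],2)) for r in manip.look_for(n,q)])
E
```

```text
pics
top [[459.76136415242524, 0.0, 255.51840156563452], [0.0, 459.76136415242524, 187.93596128187872], [0.0, 0.0, 1.0]] [0.212 0.04  1.471] [ 0.2   0.   -0.98]
top case [([0.542, -0.193, 0.03], 0.84), ([0.53, -0.234, 0.227], 0.63)]
top carrier [([0.564, -0.156, 0.058], 0.91), ([0.475, 0.092, 0.052], 0.81), ([0.298, -0.159, 0.053], 0.57)]
top push_face [([0.304, -0.16, 0.05], 0.96), ([0.562, -0.158, 0.058], 0.81), ([0.43, 0.393, 0.006], 0.74)]
top lip_edge [([0.531, -0.237, 0.222], 0.87)]
top lid_hinge [([0.531, -0.232, 0.226], 0.82), ([0.684, -0.431, 0.016], 0.72)]
top lid [([0.527, -0.235, 0.223], 0.63)]
side [[485.83915873318165, 0.0, 257.71059267627294], [0.0, 485.83915873318165, 184.2392989185119], [0.0, 0.0, 1.0]] [0.088 1.365 0.949] [ 0.26 -0.81 -0.52]
side case [([0.536, -0.224, 0.089], 0.57)]
side carrier [([0.556, -0.157, 0.059], 0.63), ([0.341, -0.14, 0.027], 0.52)]
side push_face [([0.471, 0.118, 0.03], 0.81), ([0.557, -0.159, 0.054], 0.46), ([0.339, -0.139, 0.027], 0.45), ([0.538, -0.224, 0.082], 0.39)]
side lip_edge [([0.533, -0.237, 0.188], 0.89)]
side lid_hinge [([0.533, -0.232, 0.19], 0.59)]
side lid [([0.536, -0.237, 0.19], 0.8)]
```

View pics/top0.png

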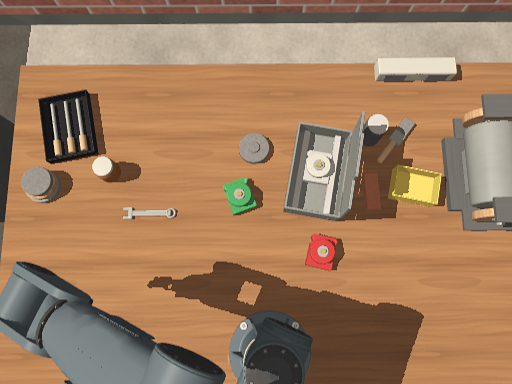

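View pics/side0.png

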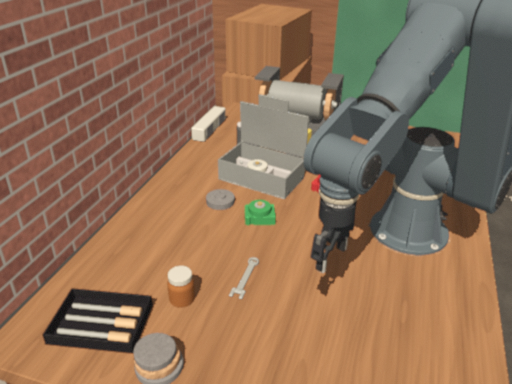

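Carrier candidates in the top picture are the pale wheel in the case (318,165), the green one (239,195) and the red one (321,251). By the description it is the one in the grey case. Next I'll measure the case's yaw, the lid plane and the carrier, with a close crop.

```bash
cat > h.py <<'E'
from bench import manip
import cv2,numpy as np
def cloud(n,d):
    c=manip.get_calibration(n);K=c["camera_matrix"];v,u=np.mgrid[:384,:512]
    P=np.stack([(u-K[0,2])/K[0,0]*d,(v-K[1,2])/K[1,1]*d,d],-1)
    P=(P-c["t"])@c["R"]; P[d==0]=np.nan
    return P
E
python3 - <<'E'
from h import *
im=cv2.imread("pics/top0.png"); d=np.load("top0.npy");P=cloud("top",d)
cv2.imwrite("pics/crop.png",cv2.resize(im[105:230,270:390],None,fx=4.5,fy=4.5,interpolation=cv2.INTER_CUBIC))
R=P[105:230,270:390]; q=R.reshape(-1,3)
rim=q[(q[:,2]>.078)&(q[:,2]<.092)&(q[:,0]>.37)&(q[:,0]<.75)]
np.save("rim.npy",rim)
r=cv2.minAreaRect((rim[:,:2]*1000).astype(np.float32));print("rim",len(rim),r,cv2.boxPoints(r).round())
lid=q[(q[:,2]>.1)&(q[:,0]>.37)&(q[:,0]<.72)&(q[:,1]>-.33)&(q[:,1]<-.15)];m=np.median(lid,0)
for _ in range(3):
    c=lid.mean(0);n=np.linalg.svd(lid-c,full_matrices=0)[2][2]; e=abs((lid-c)@n); lid=lid[e<max(.006,0)] if _ else lid[e<.02]
print("lid",len(lid),c,n,lid.min(0),lid.max(0))
wh=q[(q[:,2]>.05)&(q[:,2]<.075)&(q[:,0]>.4)&(q[:,0]<.7)]
hsv=cv2.cvtColor(im[105:230,270:390],cv2.COLOR_BGR2HSV)
# coarse height map
for v in range(118,222,5): print(v,[ (int(P[v,u,2]*1000) if P[v,u,2]==P[v,u,2] else -1) for u in range(282,372,4)])
for uv in((318,165),(285,210),(301,124)): print(uv,P[uv[1],uv[0]])
E
```

```text
rim 592 ((558.9524536132812, -201.3041534423828), (260.0094299316406, 308.2535095214844), 79.17955780029297) [[ 383. -300.]
 [ 686. -358.]
 [ 735. -103.]
 [ 432.  -45.]]
lid 466 [ 0.50219726 -0.22621258  0.23504711] [-0.20498421 -0.97782311  0.0429352 ] [ 0.39979665 -0.26313131  0.10021945] [ 0.6623459  -0.2074605   0.30623642]
118 [2, 2, -5, 0, 0, 0, -1, -1, -2, 3, 2, 4, -1, 3, 3, -1, 4, 5, 0, 2, 257, 1, 130]
123 [1, 2, 0, -1, 3, 86, 86, 84, 0, 0, -1, -4, 3, -3, 1, 0, -1, -3, -8, 209, 256, 117, 128]
128 [-2, 0, 0, 2, 86, 35, 43, 52, 58, 62, 71, 79, 86, 87, 86, 2, 1, 3, 132, 225, 254, 107, 131]
133 [-1, -3, -4, 2, 88, 9, 26, 6, 7, 19, 23, 29, 41, 44, 51, 57, 61, 84, 149, 241, 301, 89, 115]
138 [0, 1, -2, 4, 7, 4, 26, 21, 4, 9, 4, 9, 3, 15, 29, 8, 16, 84, 166, 253, 297, 60, 79]
143 [0, 3, 4, -3, 10, 12, 31, 5, 6, 4, 5, 7, 5, 27, 31, 3, 31, 94, 186, 268, 302, 27, 34]
148 [0, -3, -5, 80, 4, 29, 30, 7, 9, 5, 8, 8, 7, 29, 33, 4, 53, 98, 202, 290, -5, -1, 1]
153 [-3, 7, -1, 87, 7, 28, 27, 40, 35, 57, 38, 36, 32, 23, 7, 5, 60, 124, 212, 298, 2, 2, -2]
158 [4, -2, -1, 2, 10, 27, 33, 60, 55, 
[... 594 characters left out ...]
41, 0, -4, 3, 34, 38]
193 [-4, 59, 5, 27, 27, 3, 3, 5, 7, 5, 4, 27, 32, 6, 23, 88, 172, 254, -5, 0, 1, 33, 36]
198 [-4, 87, 1, 31, 27, 1, 4, 4, 5, 10, 4, 30, 32, 11, 33, 91, 186, 254, 5, -1, 0, 27, 36]
203 [7, 86, 8, 31, 4, 11, 10, 7, 7, 0, 1, 29, 33, 8, 50, 111, 203, 254, 0, 1, -1, 30, 34]
208 [0, 68, 84, 81, 84, 6, 8, 3, 5, 2, 8, 34, 6, 2, 68, 124, 219, 256, 2, -1, 1, 25, 32]
213 [3, 1, 0, 2, 16, 29, 42, 56, 67, 85, 85, 79, 4, 2, 80, 148, -5, 3, 2, -1, 2, 0, -1]
218 [4, -3, -1, 0, -10, 1, -2, -2, 0, 1, 4, 18, 27, 53, 0, 0, 4, 4, -4, 0, -4, 2, 1]
(318, 165) [ 0.56830711 -0.15615533  0.06675667]
(285, 210) [ 0.43199621 -0.0521932   0.02663299]
(301, 124) [ 0.70230608 -0.10561353  0.07186358]
```

View pics/crop.png

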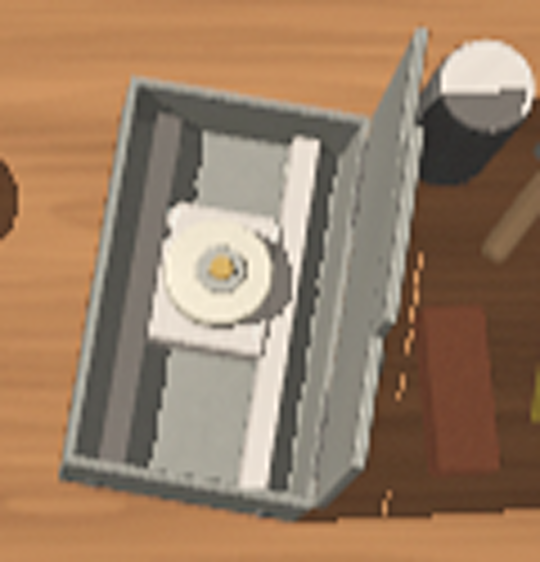

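The crop confirms the choice: pale felt wheel at crop (222,268), between two rails in the grey case, with the push channel open below it. Now I'll fit the case pose.

```bash
cat >> h.py <<'E'
def fr(p): # x,y,yaw of case y-axis dir angle -> R (cols case axes in world)
    c,s=np.cos(p[2]),np.sin(p[2]); y=np.array([c,s,0]);x=np.array([s,-c,0]);return np.stack([x,y,[0,0,1]],1),np.array([p[0],p[1],0])
E
python3 - <<'E'
from h import *
from scipy.optimize import least_squares
from scipy.ndimage import median_filter
im=cv2.imread("pics/top0.png");P=cloud("top",np.load("top0.npy"));rim=np.load("rim.npy")
def f(p):
    R,t=fr(p);q=(rim-t)@R;x,y=q[:,0],q[:,1]
    seg=lambda a,b,c,d,: np.hypot(x-np.clip(x,a,b),y-np.clip(y,c,d))
    e=np.min([seg(-.085,-.080,-.14,.14),seg(-.085,.085,-.14,-.135),seg(-.085,.085,.135,.14)],0)
    return np.where(x<.055,e,0.004)
best=min((least_squares(f,[.545+dx,-.165+dy,-.2],loss="soft_l1",f_scale=.002,x_scale=[.01,.01,.05]) for dx in(-.01,0,.01) for dy in(-.02,0,.02)),key=lambda r:r.cost)
p=best.x;print(p,best.cost,np.median(f(p)))
R,t=fr(p);np.save("case.npy",p)
q=((P[105:230,270:390].reshape(-1,3))-t)@R
hsv=cv2.cvtColor(im[105:230,270:390],cv2.COLOR_BGR2HSV).reshape(-1,3)
s=(q[:,2]>.046)&(q[:,2]<.075)&(abs(q[:,0])<.06)&(abs(q[:,1])<.11)
print("wheel",s.sum(),np.percentile(q[s],[2,50,98],axis=0).round(3))
s=(q[:,2]>.028)&(q[:,2]<.045)&(abs(q[:,0])<.035)&(abs(q[:,1])<.12)
print("block",s.sum(),np.percentile(q[s],[2,50,98],axis=0).round(3))
# overlay
c=manip.get_calibration("top")
def pr(X): return cv2.projectPoints((R@np.array(X,float).T).T+t,cv2.Rodrigues(c["R"])[0],c["t"],c["camera_matrix"],None)[0].reshape(-1,2)
A=cv2.resize(im[105:230,270:390],None,fx=4.5,fy=4.5)
for a,b,z,yc in((.085,.14,.085,0),(.08,.135,.085,0),):
    cv2.polylines(A,[((pr([[-a,-b,z],[a,-b,z],[a,b,z],[-a,b,z]])-[270,105]+.5)*4.5).astype(int)],True,(0,0,255),1)
yc=np.median(q[(q[:,2]>.05)&(q[:,2]<.075)&(abs(q[:,0])<.06)&(abs(q[:,1])<.11),1])
cv2.polylines(A,[((pr([[-.04,yc-.05,.036],[.04,yc-.05,.036],[.04,yc+.05,.036],[-.04,yc+.05,.036]])-[270,105]+.5)*4.5).astype(int)],True,(255,0,0),1)
cv2.imwrite("pics/ov.png",A)
for n in(.0,):
  th=1.528;L=R@[.085-.215*np.cos(th),0,.0865+.215*np.sin(th)]+t;print("lip",L)
E
```

```text
[ 0.55399912 -0.15454379 -0.19157064] 0.0012832335857732914 0.00023524459194775027
wheel 447 [[-0.035 -0.015  0.048]
 [-0.001  0.017  0.058]
 [ 0.033  0.053  0.067]]
block 229 [[-0.034 -0.031  0.03 ]
 [-0.    -0.014  0.036]
 [ 0.034  0.069  0.042]]
lip [ 0.53956642 -0.22895871  0.30130314]
```

View pics/ov.png

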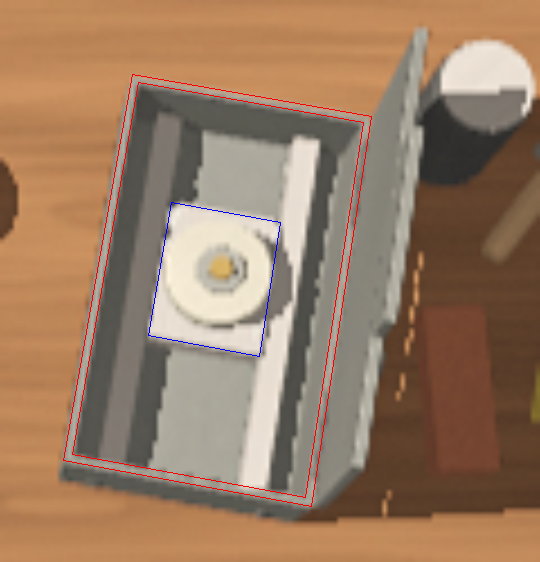

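```bash
cat >> h.py <<'E'
CR,CT=fr(np.load("case.npy")) if __import__("os").path.exists("case.npy") else (None,None)
W=lambda x,y,z: CR@np.array([x,y,z])+CT
def lidpose(th,delta,g=.020,d=.022,off=0.,flip=1,y=0.,r=.215):
    """TCP pose with the lip's underside edge touching the lower finger (off: clearance of that finger)."""
    u=np.array([-np.cos(th),0,np.sin(th)]);nu=np.array([-np.sin(th),0,-np.cos(th)])
    z=-u*np.cos(delta)+nu*np.sin(delta);m=nu*np.cos(delta)+u*np.sin(delta)
    p=np.array([.085,y,.0865])+r*u+d*z-(g/2-off)*m
    Y=flip*m;return CR@p+CT,CR@np.stack([np.cross(Y,z),Y,z],1)
def down(flip=1): 
    Y=flip*np.array([1.,0,0]);z=np.array([0,0,-1.]);return CR@np.stack([np.cross(Y,z),Y,z],1)
E
python3 - <<'E'
from h import *
print("t",manip.current_time())
for f in(1,-1):
    for X in((-.012,-.06,.16),(-.012,-.06,.019),(-.012,.024,.019)):
        q=manip.inverse_kinematics(W(*X),down(f));print("push",f,X,None if q is None else np.round(q,2))
    for th in(1.53,1.0,.5,0):
        for dl in (0,.35,.6):
            q=manip.inverse_kinematics(*lidpose(th,dl,flip=f));print(f,th,dl,None if q is None else np.round(q,2))
E
```

```text
t 0.7
push 1 (-0.012, -0.06, 0.16) [-0.35  0.38  1.81 -0.    0.95  1.41]
push 1 (-0.012, -0.06, 0.019) [-0.35  0.61  1.88 -0.    0.65  1.41]
push 1 (-0.012, 0.024, 0.019) [-0.33  0.72  1.65 -0.    0.77  1.44]
1 1.53 0 [-0.48  0.37  1.5  -0.04  1.26 -1.85]
1 1.53 0.35 [-0.61  0.43  1.45  0.29  1.4  -2.06]
1 1.53 0.6 [-0.69  0.49  1.43  0.49  1.52 -2.17]
1 1.0 0 [-0.09  0.43  1.58 -0.6   1.26 -1.24]
1 1.0 0.35 [-0.22  0.38  1.58 -0.24  1.18 -1.51]
1 1.0 0.6 [-0.33  0.38  1.57  0.03  1.19 -1.72]
1 0.5 0 [ 0.17  0.72  1.55 -0.97  1.5  -0.8 ]
1 0.5 0.35 [ 0.08  0.59  1.58 -0.72  1.28 -0.97]
1 0.5 0.6 [ 0.    0.53  1.61 -0.51  1.15 -1.13]
1 0 0 [ 0.26  1.11  1.41 -1.2   1.83 -0.57]
1 0 0.35 [ 0.23  0.96  1.48 -1.03  1.56 -0.63]
1 0 0.6 [ 0.19  0.85  1.54 -0.9   1.37 -0.7 ]
push -1 (-0.012, -0.06, 0.16) [-0.35  0.38  1.81 -0.    0.95 -1.73]
push -1 (-0.012, -0.06, 0.019) [-0.35  0.61  1.88 -0.    0.65 -1.73]
push -1 (-0.012, 0.024, 0.019) [-0.33  0.72  1.65 -0.    0.77 -1.71]
-1 1.53 0 [-0.48  0.37  1.5  -0.04  1.26  1.29]
-1 1.53 0.35 [-0.61  0.43  1.45  0.29  1.4   1.08]
-1 1.53 0.6 [-0.69  0.49  1.43  0.49  1.52  0.97]
-1 1.0 0 [-0.09  0.43  1.58 -0.6   1.26  1.9 ]
-1 1.0 0.35 [-0.22  0.38  1.58 -0.24  1.18  1.63]
-1 1.0 0.6 [-0.33  0.38  1.57  0.03  1.19  1.42]
-1 0.5 0 [ 0.17  0.72  1.55 -0.97  1.5   2.34]
-1 0.5 0.35 [ 0.08  0.59  1.58 -0.72  1.28  2.17]
-1 0.5 0.6 [ 0.    0.53  1.61 -0.51  1.15  2.01]
-1 0 0 [ 0.26  1.11  1.41 -1.2   1.83  2.57]
-1 0 0.35 [ 0.23  0.96  1.48 -1.03  1.56  2.51]
-1 0 0.6 [ 0.19  0.85  1.54 -0.9   1.37  2.44]
```

Run:
```python
from h import *
D=down(-1)
manip.set_gripper(0.0)
manip.move_ptp(W(-.010,-.064,.22),D)
manip.move_l(W(-.010,-.064,.020),max_speed=.15)
f0=np.array(manip.current_force());y=CR[:,1]
manip.move_l(W(-.010,.005,.020),max_speed=.05)
print("t",manip.current_time(),"F",((np.array(manip.current_force())-f0)@CR).round(1))
for k in np.arange(.008,.034,.002):
    manip.move_l(W(-.010,k,.020),max_speed=.03)
    f=(np.array(manip.current_force())-f0)@CR; e=(np.array(manip.current_ee_pos())-CT)@CR
    print(round(k,4),f.round(1),e.round(4))
    if f[1]<-28: break
print(manip.current_time())
p,d=manip.grab_frame("side"); cv2.imwrite("pics/s1.png",cv2.resize(p[100:210,200:340,::-1],None,fx=5,fy=5))
```

```text
t 7.0417 F [-1.2 -7.5  4.3]
0.008 [-1.  -1.8 -2.6] [-0.0101  0.0078  0.0198]
0.01 [ 0.7 -1.5 -0.3] [-0.0099  0.0103  0.02  ]
0.012 [ 0.1 -0.5  0.4] [-0.0099  0.0125  0.0202]
0.014 [ 0.7  0.2 -0.7] [-0.0099  0.0145  0.0201]
0.016 [-0.3 -0.7 -0.3] [-0.0099  0.0163  0.0201]
0.018 [ 0.3 -0.1 -0.2] [-0.01    0.0182  0.02  ]
0.02 [ 1.8  0.2 -0. ] [-0.01    0.0201  0.02  ]
0.022 [1.  0.4 1.3] [-0.01    0.0221  0.02  ]
0.024 [ 0.8 -1.8  0.6] [-0.0101  0.0238  0.0199]
0.026 [ -1.3 -11.2   7.2] [-0.0103  0.0239  0.0196]
0.028 [ -0.  -21.6  13.4] [-0.0103  0.0239  0.0193]
0.03 [  1.2 -31.3  19.1] [-0.0104  0.024   0.019 ]
10.0417
```

View pics/s1.png

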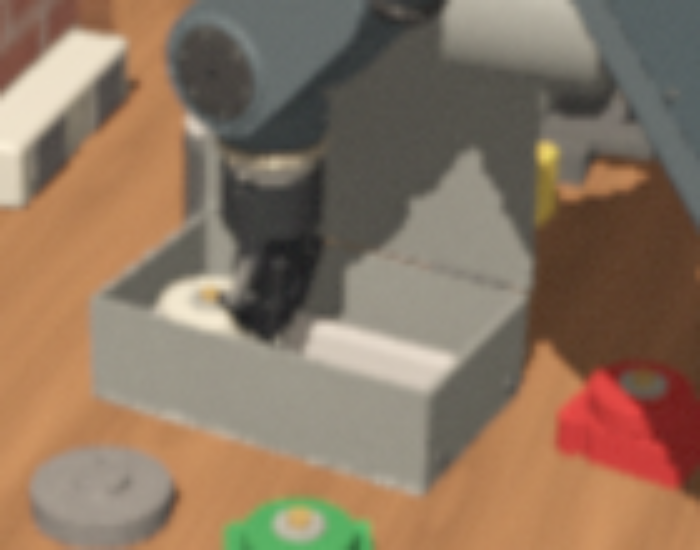

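The finger sits against a hard stop with the wheel at the far end (wheel at (205,300) in the crop, against the end wall). I'll retreat, verify from the top, and remeasure the lid.

Run:
```python
from h import *
manip.move_l(W(-.010,-.01,.020),max_speed=.1)
manip.move_l(W(-.02,-.03,.40),max_speed=.25)
manip.set_gripper(.3)
manip.move_l(W(-.15,-.03,.40),max_speed=.25)
p,d=manip.grab_frame("top");np.save("top1.npy",d)
q=(cloud("top",d)[105:230,270:390].reshape(-1,3)-CT)@CR
s=(q[:,2]>.046)&(q[:,2]<.075)&(abs(q[:,0])<.06)&(abs(q[:,1])<.125)
print("wheel",s.sum(),np.percentile(q[s],[2,50,98],axis=0).round(4))
s=(q[:,2]>.12)&(q[:,2]<.33)&(q[:,0]>.05)&(abs(q[:,1])<.15)&(q[:,0]<.13)
l=q[s];k=np.polyfit(l[:,2],l[:,0],1);e=l[:,0]-np.polyval(k,l[:,2]);l=l[abs(e)<.008];k=np.polyfit(l[:,2],l[:,0],1)
print("lid x(z)",len(l),k,"x at hinge z",np.polyval(k,.0865),"theta",np.pi/2+np.arctan(k[0]),l[:,2].max())
t=l[l[:,2]>.27];print("lip y",len(t),t[:,1].min(),t[:,1].max())
c=cv2.resize(p[95:235,250:400,::-1],None,fx=4,fy=4);cv2.imwrite("pics/t1.png",c)
print(manip.current_grip_width(),manip.current_time())
```

```text
wheel 431 [[-0.0348  0.0495  0.051 ]
 [-0.0018  0.0821  0.0585]
 [ 0.0321  0.1175  0.0669]]
lid x(z) 957 [-0.02009203  0.0853344 ] x at hinge z 0.08359643937415927 theta 1.550707003828725 0.3080897383035208
lip y 203 -0.0597371043210514 0.05931773805113063
0.29489345102230075 13.4
```

View pics/t1.png

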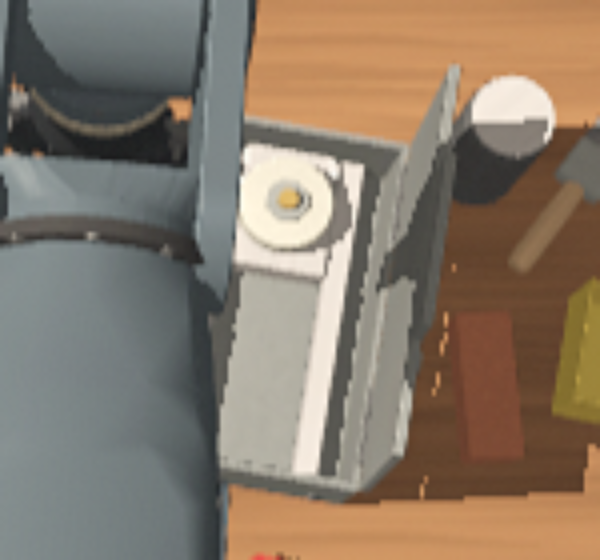

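The wheel has moved about 65 mm, to home, and the lid is at 1.54 rad. Next I'll straddle the lip and lower it along the arc.

Run:
```python
from h import *
T=1.54
p,A=lidpose(T,0,off=.006,d=-.07);manip.move_ptp(p,A)
p,A=lidpose(T,0,off=.006,d=.022);manip.move_l(p,A,max_speed=.1)
f0=np.array(manip.current_force());manip.set_gripper(.24);w=manip.current_grip_width()*.085
print("F",((np.array(manip.current_force())-f0)@CR).round(1),"g",w,manip.current_time())
for th in np.arange(1.45,.75,-.1):
    dl=.5*(T-th)/T
    p,A=lidpose(th,dl,g=w,off=0);manip.move_l(p,A,max_speed=.06)
    f=(np.array(manip.current_force())-f0)@CR;print(round(th,2),f.round(1),manip.current_grip_force(),round(manip.current_time(),1))
    if np.linalg.norm(f)>30: print("stop");break
p,d=manip.grab_frame("side"); cv2.imwrite("pics/s2.png",cv2.resize(p[80:220,190:370,::-1],None,fx=4,fy=4))
```

```text
F [ 0.3 -0.6  1.5] g 0.02084118385470048 15.6167
1.45 [-0.1 -1.1  0.4] 0.0 16.0
1.35 [-0.3 -0.5  0.2] 0.0 16.4
1.25 [-2.  -2.1 -0.6] 1.1176027514738962 16.9
1.15 [-2.2 -2.1 -1.8] 1.2401718541514128 17.4
1.05 [-2.1 -0.9 -2.3] 1.404502869118005 17.9
0.95 [-1.5 -1.  -2. ] 1.552916681393981 18.4
0.85 [-2.4 -1.8 -2.7] 1.6959250951185822 18.9
```

View pics/s2.png

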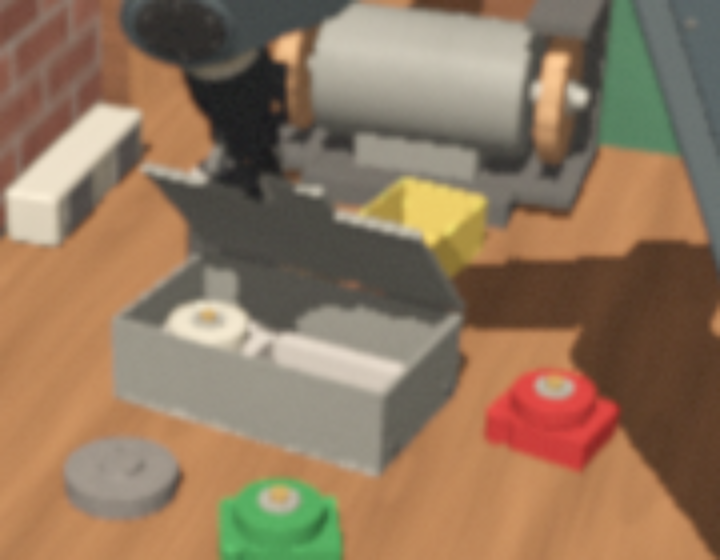

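The lid rests on the inner finger (at (255,185) in the crop), partway down. I'll continue to shut, slower near the end.

Run:
```python
from h import *
T=1.54;f0=None
w=manip.current_grip_width()*.085
ths=list(np.arange(.75,.14,-.1))+[.1,.06,.04,.02,.01,0,-.01,-.02,-.03]
for th in ths:
    dl=.5*(T-th)/T
    p,A=lidpose(th,dl,g=w,off=0);manip.move_l(p,A,max_speed=.06 if th>.12 else .02)
    f=np.array(manip.current_force())@CR;print(round(th,2),f.round(1),round(manip.current_grip_force(),1),round(manip.current_time(),1))
    if np.linalg.norm(f)>20: print("stop");break
p,d=manip.grab_frame("top");q=(cloud("top",d)[105:230,270:390].reshape(-1,3)-CT)@CR
s=(abs(q[:,0])<.08)&(abs(q[:,1])<.13)&(q[:,2]>.07)&(q[:,2]<.14);k=np.linalg.lstsq(np.c_[q[s][:,0],np.ones(s.sum())],q[s][:,2],rcond=None)[0];print("lid tilt,z",k,s.sum())
cs=manip.grab_frame("side")[0]; cv2.imwrite("pics/s3.png",cv2.resize(cs[90:220,190:370,::-1],None,fx=4,fy=4))
```

```text
0.75 [-2.5 -0.4 -3.8] 1.8 19.4
0.65 [-2.   1.  -4.2] 2.0 19.9
0.55 [-2.2 -0.2 -3.3] 2.1 20.4
0.45 [-1.6  0.6 -4.4] 2.2 20.8
0.35 [-2.  -0.5 -4.1] 2.4 21.3
0.25 [-2.1 -1.1 -3.7] 2.5 21.8
0.15 [-2.  -0.9 -3.9] 2.6 22.3
0.1 [-0.9 -0.7 -4.8] 2.5 22.9
0.06 [ 0.   0.3 -5.4] 2.3 23.5
0.04 [-0.2  0.4 -5.3] 2.3 23.8
0.02 [-0.   1.  -5.4] 2.3 24.2
0.01 [-0.3  0.8 -4.2] 2.0 24.4
0 [-0.8  1.3  2.2] 1.1 24.7
-0.01 [-1.9 -1.8 13.3] 6.5 24.9
-0.02 [-3.7 -5.4 23.8] 11.9 25.2
stop
lid tilt,z [0.00764207 0.09491431] 4254
```

View pics/s3.png

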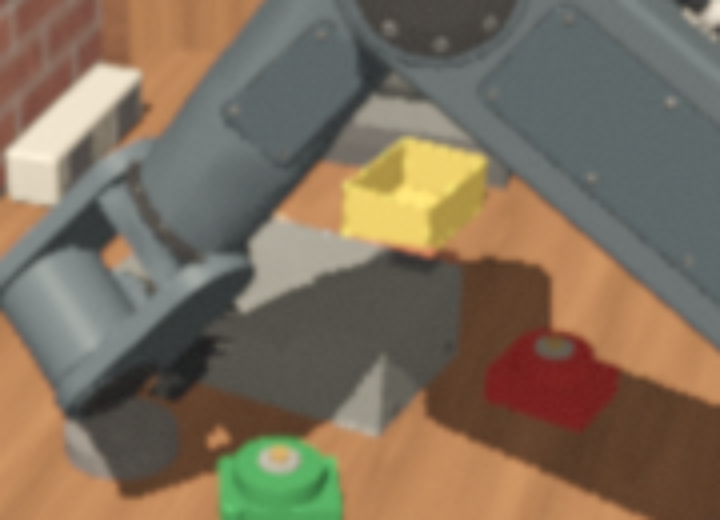

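The lid is flat and shut, with the upper finger pressing it down. Now I'll free the fingers, withdraw, and check.

Run:
```python
from h import *
w=.0208;dl=.5
p,A=lidpose(-.004,dl,g=w);manip.move_l(p,A,max_speed=.03)
manip.set_gripper(.4)
p2=p-A[:,2]*.10;manip.move_l(p2,A,max_speed=.1)
print((np.array(manip.current_force())@CR).round(1))
p3=p2+np.array([-.05,.05,.2]);manip.move_l(p3,A,max_speed=.2)
manip.move_j([1.149,0.351,1.652,0,1.139,-0.085])
p,d=manip.grab_frame("top");q=(cloud("top",d)[105:230,270:390].reshape(-1,3)-CT)@CR
s=(abs(q[:,0])<.08)&(abs(q[:,1])<.13)&(q[:,2]>.07)&(q[:,2]<.14);k=np.linalg.lstsq(np.c_[q[s][:,0],np.ones(s.sum())],q[s][:,2],rcond=None)[0];print("lid tilt,z",k,s.sum(),manip.current_time())
cv2.imwrite("pics/t2.png",p[:,:,::-1])
```

```text
[ 1.3  0.4 -0.3]
lid tilt,z [0.00595652 0.09491929] 4237 30.2667
```

View pics/t2.png

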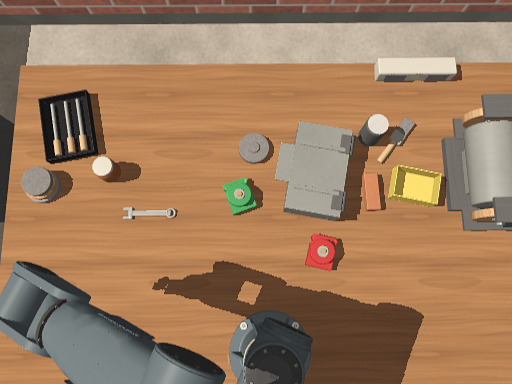

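The lid is shut flat (lip at (283,163)) and the bystanders haven't moved (spare wheel (254,148), green (239,195), red (321,251)). Handing in.

```bash
python3 -c "
from bench import manip
print(manip.sign_off())"
```

```text
the job is handed in; nothing more can be done
None
```

The carrier was pushed to its hard stop at the home position, the lid was lowered under control until fully shut, the other things on the bench look unmoved in the final picture, and the job was handed in at about 30 s; no verdict came back.

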